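Lock the drill core and set the saddle angle gauge to its mark

TASK

Lock the rock core against turning: drop the black-knobbed pin fully home through the bridge of the core cradle into the hole in the core's brass boss, and let go of it. Then take the yellow saddle angle gauge by its black grip, sit it astride the bare stretch of core between the two roller stands, square along the core, and rock it round the core until its swinging red pointer settles on the blue mark of its dial. Finish while still holding the gauge there, lightly pressed onto the core with the pointer at rest on the mark so that a colleague can draw the line; do not lean hard on it and leave the other things on the bench where they are.

Things in the scene. Friction and masses are not known exactly. Their poses are not given: they have to be found in the camera images.
- cradle: Aluminium rotary core cradle, fixed, 280 x 130 mm; origin on the bench under the core's axis (level, 66 mm up), x along the core away from the bridge. Two grey roller stands (26 mm long, 48 high, 104 wide) at x = -20 and +115 mm. Bridge over the core's collar at x = -95 mm: posts at y = +-57 mm, crossbar 36 x 128 mm, 10 mm thick, its top 135 mm up.
- bridge_hole (a point): Centre of the mouth of the 12 mm through hole in the top of the bridge's crossbar; z up.
- collar_hole (a point): Centre of the mouth of the 12 mm hole, 16 mm deep, in the brass boss (30 x 30 mm) on top of the core's steel collar; it lies 13 mm below bridge_hole (the crossbar, then a 3 mm gap) and under it within 1 mm as the core lies.
- core (a joint): Turn of the rock core about its own level axis on the rollers, rad; 0 with the boss hole straight under the bridge hole. It turns easily until pinned (the pin leaves about 0.05 rad of play).
- core_spot (a point): Point on the core's axis in the middle of its bare stretch between the roller stands, where the gauge sits; x along the core. The core is 63 mm in diameter, grey stone with two slanting white veins that stand about 1.5 mm proud, so a saddle sits up to a few mm off and a little askew.
- pin_block: Grey plastic block fixed to the bench, 70 x 60 x 40 mm, origin at the centre of its underside; the pin stands upright in its larger hole (14 mm).
- lock_pin: Locking pin, 70 g, 56 mm long, z along it and up; origin at its rounded tip. Steel shank 10 mm in diameter, 26 mm long; above it a black round knob 24 mm in diameter, 30 mm tall, with a red ring. The knob's underside rests on the block now, and on the bridge when the pin is home (tip then 13 mm below collar_hole).
- pin_tip (a point): The pin's rounded tip.
- gauge: Saddle angle gauge, about 0.36 kg, standing on the bench; origin under its centre at foot level; z up, x out of the dial. Aluminium V saddle (90 degree V, 44 mm long in x, 71 wide in y, apex 30 mm up), round yellow dial case 104 mm in diameter, 24 thick, centre 96 mm up, top 148 mm up; above it a black grip 24 x 24 mm, to 194 mm up.
- gauge_grip (a point): Middle of the grip, on the gauge's z axis 171 mm above the feet; pinch it across y or x.
- gauge_seat (a point): Point on the gauge's z axis 14.5 mm below the feet (185.5 mm below gauge_grip): the core's axis passes through it along the gauge's x when the saddle sits on the bare core.
- gauge_pointer (a joint): Angle of the red weighted pointer about the gauge's x axis, rad, 0 towards the grip. It hangs free on its pivot and always swings back to plumb, in about a second: turning the gauge by an angle about its own x axis changes this reading by minus that angle.
- gauge_mark (a joint): Angle of the blue mark on the dial about the gauge's x axis, rad, 0 towards the grip (0.3 to 0.6 here; it stays where it is set): a blue wedge on the dial that runs on as an 11 mm wide blue tab across the case's rim, seen from above too. Pointer and mark agree when the two readings are equal.
- pointer_tip (a point): Tip of the red pointer, 33 mm from the pivot; its z axis points along the pointer.
- mark_tip (a point): Inner tip of the blue mark, 36 mm from the pivot; its z axis points from the pivot to the mark.
- wash_bottle: Bystander: white wash bottle with red cap and bent spout, 66 mm in diameter, 190 mm tall; origin under its centre.
- beaker: Bystander: glass beaker, 66 mm in diameter, 85 mm tall; origin under its centre.
- sample_jar: Bystander: jar with blue lid, 60 mm in diameter, 75 mm tall; origin under its centre.
- paint_pen: Bystander: white paint pen with red cap lying on the bench, 135 mm long, 14 mm thick.
- scale_bar: Bystander: black and white photo scale bar, 150 x 22 x 6 mm.
- scraper: Bystander: scraper with blue handle lying on the bench, about 180 mm long along its x, its steel blade 50 mm wide, 18 mm thick.
- loupe: Bystander: black loupe, 36 mm in diameter, 24 mm tall.
Things that resemble listed ones, but are neither listed nor needed, are in the scene too. There is more than one size of the gauge; the one meant has the size given above.

How it is judged:
By the outcome, as a careful person would: the job done as asked, in the order asked, and still so for the second after the job is handed in, while the arm keeps its last pose, push and grip.
It also fails if it takes over 62 s, if anything falls off the work surface, if the arm or the gripper's body presses on something with over 40 N, if the wrist force passes 120 N, or if a joint passes its speed limit or range.

ROBOT

A 7-joint arm with a two-finger parallel gripper is mounted at the origin on the work surface. World frame = base frame: x ahead of the robot, y to its left, z up, the work surface at z = 0. Lengths are in m, angles in rad, forces in N, time in s.
With the tool pointing down it reaches from about 0.4 to 0.9 m from the base axis. Payload 5.5 kg.
Tool frame: the origin (TCP) lies at the very end of the fingers, on their centre line; the grasp point (between the pads) lies behind it (r.grip_point_offset is the z of the grasp point in the tool frame, in m); z points along the fingers, y is the line along which they close (so a half turn about z gives the same grasp; the last joint's range is limited). The gripper opens to 92 mm and grips with 3 to 60 N. Pads are 19 mm wide; open, the fingers measure 130 mm over their backs; the gripper's body (75 mm by 190 mm) begins 47 mm behind the grasp point.
Start: joints at [-1.022, 0.501, -0.427, 1.55, 0.221, 1.138, -0.21], TCP at [0.183, 0.624, 0.227] pointing down, gripper open.
Joint ranges: [-2.88, 2.88], [-0.31, 2.03], [-1.54, 1.56], [0.2, 2.42], [-1.41, 4.55], [0.19, 2.02], [-2.57, 2.57]. Speed limits (rad/s): [2.57, 2.57, 3.14, 3.14, 3.14, 3.14, 3.14].

INTERFACE

Orientations are given as a unit quaternion [x, y, z, w].
In Python, from rig import r gives the robot as it stands.
- The arm moves only by the shell command python3 -m jog 'ROWS'. ROWS is JSON, a list that holds one entry, the list of rows, each a list of 7 numbers: the turn, a rotation vector about the tool's x, y, z in rad, then the shift along the tool's x, y, z in m, then the finger opening in m, from 0 to 0.0918. In form: [[[rx, ry, rz, dx, dy, dz, grip], ...]]. A call has 1 to 20 rows; each row is the pose to reach, as a shift and turn from the pose commanded when the call began, along the tool's axes at that moment; what a row does not reach only later rows make up. A row lasts 1/8 s, in which the tool goes at most 62.5 mm and 10.7 degrees, less where a joint would pass 70% of its speed; a pose out of reach is approached as far as the arm can. A call with a gripper value outside its range is refused whole. The fingers move at their own pace and stop on an object; the grip force is fixed at half the most. Time passes only in rows, so rows that repeat a pose let the fingers close. It gives the time, the measured TCP pose, the force, the opening and the grip force at its end, in the units of the state.
- r.get_obs(): the state, without advancing time (a new reading comes with each control period).
- r.get_image(name): name is "side" or "top" or "wrist"; returns the picture (384x512x3 uint8, red, green, blue); there is no depth.
- r.calibration(name): a dict with "intrinsics" (3x3 intrinsics, pixels), "extrinsics" (4x4, takes a point from camera to world coordinates); the wrist camera has in their place "hand_eye" (4x4, takes a point from camera to tool coordinates, whose origin is the TCP and whose axes are the flange's). Camera axes: x right, y down, z forward; pixel columns grow to the right and rows downward; lengths in m; the calibration is good to about 2 mm. A picture is of the moment at which its call begins: read the wrist's pose just before it. calibration takes no time and is no camera call.
- r.finish_job(): hands the job in; it is judged then, once.
Trained networks look in the newest picture that a camera, given by its name, has taken for a name from the list of things; names that differ only in an ending like _2 or _b are one class to them, and where a whole thing is asked for, a point or a joint stands for the part that bears it (a point fixed in the world has none). Each returns a list of dicts, best first, with "conf" (0 to 1); they miss things now and then, are a little off and sometimes report something else, mostly with a low value. They report only what shows in the picture. A call takes as long as a camera call. They do not tell look-alikes from the thing itself.
- r.silhouettes(target, camera): "pixels" (384x512 bool, what is visible of it).
- r.pinpoint(target, camera): "at" ([x, y, z] in m, in world coordinates, good to about 4 mm: a listed point, or the origin of a listed thing).
The state is a dict: "clock": time; "joint_positions": joint angles; "qvel": joint speeds; "joint_efforts": joint torques, N m; "tcp_pos": TCP position; "tool_rot": TCP orientation; "wrist_force": force on the tool from outside, world axes, zero at the start; "moment": the same for the moment, N m; "gripper_width": opening from 0.0 (shut) to 1.0 (fully open); "finger_force": force on a finger pad.
Only numpy, scipy, OpenCV 4.12 (cv2) and the standard library are available. Lean on these libraries where they do the work, as an engineer would, in place of code of your own. Each camera call takes 0.05 s, during which the arm holds its last target. There are 200 camera calls.

## Working session

There is one attempt and no reset: what is moved stays moved. The work goes in short steps, Python scripts to look and compute and a shell command to move; the robot and the scene stay as the last step left them, time stands still between calls to the robot, and variables do not carry over. Pictures are saved under pics/ and viewed, at most 10 in all, crops included, and the job is handed in when it is done.

```bash
mkdir -p pics; ls
cat > h.py <<'E'
import numpy as np,cv2
from rig import r
from scipy.spatial.transform import Rotation as R
def pose():
    o=r.get_obs(); T=np.eye(4); T[:3,:3]=R.from_quat(o["tool_rot"]).as_matrix(); T[:3,3]=o["tcp_pos"]; return T
def cam(n):
    c=r.calibration(n); K=np.array(c["intrinsics"])
    E=np.array(c["extrinsics"]) if n!="wrist" else pose()@np.array(c["hand_eye"])
    return K,E
def proj(K,E,p):
    q=np.linalg.inv(E)@np.append(p,1); q=K@q[:3]; return q[:2]/q[2]
def ray(K,E,uv):
    d=E[:3,:3]@np.linalg.solve(K,[uv[0],uv[1],1]); return E[:3,3],d/np.linalg.norm(d)
def tri(obs): # list of (K,E,uv)
    A=np.zeros((3,3));b=np.zeros(3);rs=[ray(*o) for o in obs]
    for o,d in rs:
        P=np.eye(3)-np.outer(d,d);A+=P;b+=P@o
    x=np.linalg.solve(A,b); return x,[np.linalg.norm((np.eye(3)-np.outer(d,d))@(x-o)) for o,d in rs]
def onplane(K,E,uv,z):
    o,d=ray(K,E,uv); return o+d*(z-o[2])/d[2]
def save(n,im): cv2.imwrite("pics/"+n+".png",im[:,:,::-1])
E
python3 - <<'E'
from h import *
np.set_printoptions(precision=4,suppress=True)
print(r.get_obs()); print(r.grip_point_offset)
a=r.get_image("top");b=r.get_image("side")
save("top",a);save("side",b)
for n in("top","side"):
    K,E=cam(n);print(n,K[0,0],E)
    for t in["lock_pin","pin_tip","gauge_grip","gauge_seat","gauge","bridge_hole","core_spot","cradle","pin_block","mark_tip","pointer_tip","collar_hole","wash_bottle","beaker","sample_jar"]:
        for d in r.pinpoint(t,n)[:3]: print(n,t,round(d["conf"],2),np.array(d["at"]),proj(K,E,d["at"]).round())
print(r.get_obs()["clock"])
E
```

```text
pics
{'clock': 0.0, 'joint_positions': array([-1.0218,  0.5019, -0.4268,  1.5514,  0.2208,  1.1383, -0.2103]), 'qvel': array([0.0001, 0.0009, 0.002 , 0.    , 0.0021, 0.0006, 0.0004]), 'joint_efforts': array([ -0.0007, -56.6575,  -5.8163, -27.9112,  -0.0687,   0.0305,
         0.0002]), 'tcp_pos': array([0.1831, 0.623 , 0.2257]), 'tool_rot': array([ 0.1424,  0.9898, -0.001 , -0.0002]), 'wrist_force': array([0.4611, 1.1222, 0.7051]), 'moment': array([ 0.0174,  0.0032, -0.0073]), 'finger_force': 0.0, 'gripper_width': 0.99745635469362}
-0.0188
top 423.3938719177691 [[-0.0314 -0.9779  0.2069  0.2588]
 [-0.9995  0.0301 -0.0095  0.0512]
 [ 0.003  -0.2071 -0.9783  1.2537]
 [ 0.      0.      0.      1.    ]]
top lock_pin 0.55 [0.4817 0.038  0.1208] [260. 189.]
top lock_pin 0.49 [ 0.4633 -0.2747  0.0159] [365. 198.]
top pin_tip 0.39 [ 0.4643 -0.2745  0.0159] [365. 198.]
top gauge_grip 0.96 [0.3024 0.3152 0.2243] [146. 257.]
top gauge_grip 0.67 [0.6701 0.269  0.0006] [183. 139.]
top gauge_grip 0.66 [0.5438 0.2826 0.171 ] [166. 165.]
top gauge_seat 0.87 [ 0.5416  0.2808 -0.0142] [179. 180.]
top 
[... 1979 characters left out ...]
[242. 181.]
side cradle 0.94 [ 0.5756  0.0595 -0.0024] [274. 211.]
side cradle 0.34 [ 0.3439 -0.1847  0.0004] [231. 278.]
side pin_block 0.73 [ 0.6733 -0.4017  0.0022] [376. 304.]
side pin_block 0.68 [ 0.4698 -0.2851  0.0028] [287. 292.]
side pointer_tip 0.56 [0.2881 0.318  0.1733] [169. 142.]
side pointer_tip 0.53 [0.4338 0.2499 0.0997] [217. 163.]
side pointer_tip 0.33 [ 0.5429  0.282  -0.0032] [243. 178.]
side collar_hole 0.6 [0.4834 0.0356 0.1219] [252. 189.]
side wash_bottle 0.83 [ 0.6338  0.4042 -0.0013] [255. 157.]
side beaker 0.68 [ 0.6727  0.268  -0.0015] [277. 173.]
side beaker 0.68 [ 0.5783  0.0604 -0.0014] [275. 210.]
side sample_jar 0.59 [ 0.6721 -0.401  -0.0016] [375. 305.]
1.6
```

Run:
```python
import cv2,numpy as np
a=cv2.imread("pics/top.png");b=cv2.imread("pics/side.png")
x=cv2.resize(a[110:290,90:440],None,fx=2.2,fy=1.6,interpolation=2)
y=cv2.resize(b[100:330,120:440],(770,300),interpolation=2)
cv2.imwrite("pics/both.png",np.vstack([cv2.resize(x,(770,296)),y]))
```

```text
(no output)
```

View pics/both.png

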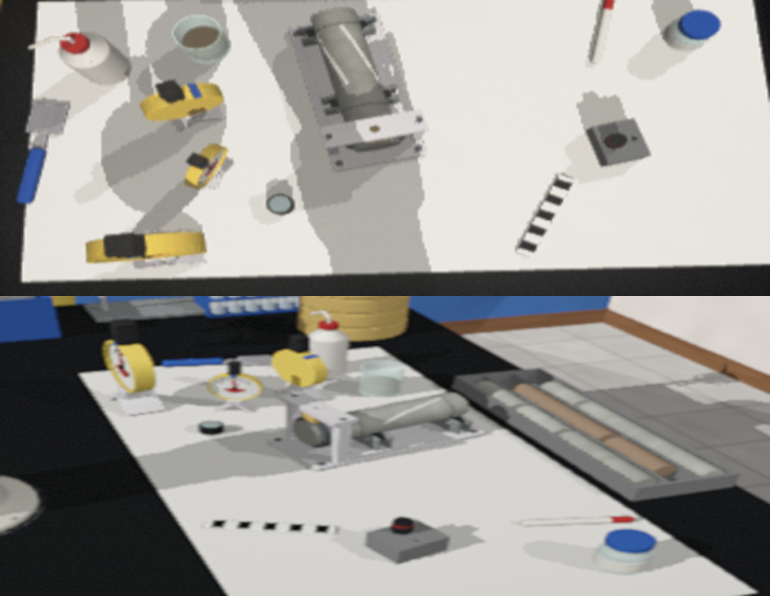

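The top picture (and the side one below it) shows three yellow gauges. They are at top-image pixels (146,257), large with grip z 0.224; (166,165), medium with grip z 0.171; and (~190,205), small with grip z 0.133. By the given size I choose the medium one, at about (0.544, 0.283). The black-knobbed pin stands in the block at top pixel (365,198), and the block also has a smaller hole. The bridge hole is at (258,188).

```bash
cat >> h.py <<'E'
np.set_printoptions(precision=4,suppress=True)
def Rdown(yaw,tilt=0,ax=None):
    # tool y at world heading yaw, tool z down; then tilt about a world axis
    y=np.array([np.cos(yaw),np.sin(yaw),0]);z=np.array([0,0,-1.]);M=np.c_[np.cross(y,z),y,z]
    return M if ax is None else R.from_rotvec(np.array(ax)*tilt).as_matrix()@M
def row(p,M):
    T=pose(); D=np.linalg.inv(T); 
    return np.round(np.r_[R.from_matrix(T[:3,:3].T@M).as_rotvec(),T[:3,:3].T@(np.array(p)-T[:3,3])],4).tolist()
E
python3 - <<'E'
from h import *
c=r.calibration("wrist");print(np.array(c["intrinsics"]),np.array(c["hand_eye"]))
T=pose();y=np.arctan2(T[1,1],T[0,1]);print("yaw",y)
print(row([.50,.22,.42],Rdown(y)))
E
```

```text
[[302.9058   0.     259.1056]
 [  0.     302.9058 190.2945]
 [  0.       0.       1.    ]] [[ 0.0005 -0.9607 -0.2775  0.0742]
 [ 1.      0.0005 -0.0001 -0.0011]
 [ 0.0002 -0.2775  0.9607 -0.1588]
 [ 0.      0.      0.      1.    ]]
yaw 1.2849584334060675
[-0.0, -0.0, -0.0, -0.4177, -0.2979, -0.1933]
```

```bash
python3 -m jog '[[[0,0,0,-0.42,-0.30,-0.19,0.09],[0,0,0,-0.42,-0.30,-0.19,0.09],[0,0,0,-0.42,-0.30,-0.19,0.09],[0,0,0,-0.42,-0.30,-0.19,0.09],[0,0,0,-0.42,-0.30,-0.19,0.09],[0,0,0,-0.42,-0.30,-0.19,0.09],[0,0,0,-0.42,-0.30,-0.19,0.09],[0,0,0,-0.42,-0.30,-0.19,0.09],[0,0,0,-0.42,-0.30,-0.19,0.09],[0,0,0,-0.42,-0.30,-0.19,0.09],[0,0,0,-0.42,-0.30,-0.19,0.09],[0,0,0,-0.42,-0.30,-0.19,0.09]]]'
cat > look.py <<'E'
import sys,pickle,os
from h import *
# look.py name targets... : wrist picture; store pixel obs
n=sys.argv[1]; K,E=cam("wrist"); im=r.get_image("wrist"); save(n,im)
db=pickle.load(open("db","rb")) if os.path.exists("db") else {}
for t in sys.argv[2:]:
    for d in r.pinpoint(t,"wrist")[:3]:
        uv=proj(K,E,d["at"]); print(t,round(d["conf"],2),np.array(d["at"]),uv.round(1))
        db.setdefault(t,[]).append((n,K,E,uv,d["conf"],d["at"]))
pickle.dump(db,open("db","wb")); o=r.get_obs(); print(o["clock"],o["tcp_pos"],o["joint_positions"])
E
python3 look.py w1 gauge_grip gauge gauge_seat mark_tip bridge_hole core_spot
python3 - <<'E'
from h import *
for t,p in(("pin hover",[.40,-.275,.30]),):
    print(t,row(p,Rdown(np.pi/2)))
E
```

```text
clock: 3.1
tcp_pos: [0.5004, 0.2189, 0.4162]
tool_rot: [0.141, 0.99, -0.0, -0.001]
wrist_force: [-0.5, -0.1, 0.7]
gripper_width: 0.979
finger_force: 0.0
gauge_grip 0.83 [0.5418 0.2842 0.1702] [314.  175.8]
gauge_grip 0.64 [0.4345 0.2589 0.1313] [274.2 103. ]
gauge 0.91 [ 0.5483  0.28   -0.0007] [297.2 159. ]
gauge 0.72 [ 0.4369  0.2568 -0.0003] [270.  104.7]
gauge 0.68 [ 0.299   0.314  -0.0039] [280.5  14.2]
gauge_seat 0.87 [ 0.3023  0.3149 -0.0163] [281.  18.]
gauge_seat 0.73 [ 0.4393  0.2578 -0.0114] [270.6 105.8]
gauge_seat 0.62 [ 0.5443  0.2842 -0.0196] [297.6 154.8]
mark_tip 0.7 [0.558  0.27   0.1233] [302.2 181.1]
mark_tip 0.18 [ 0.3427 -0.1865  0.0022] [ 25.6 123.2]
bridge_hole 0.84 [0.4829 0.0347 0.1342] [138.5 178.6]
3.45 [0.5014 0.2178 0.4166] [-0.2899  0.1656 -0.1966  1.546   0.0324  1.4334  0.7974]
pin hover [-0.0, -0.0002, -0.285, -0.0413, -0.5014, 0.1167]
```

View pics/w1.png

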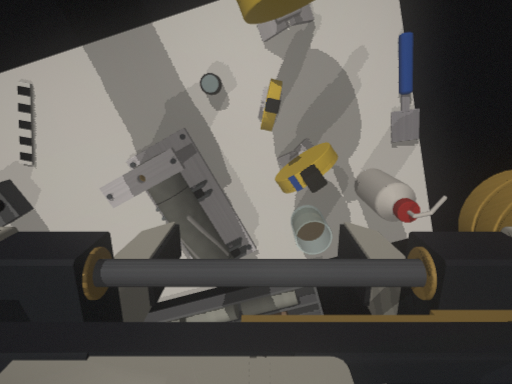

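The wrist view shows the medium gauge's grip at (314,178), with its blue mark tab at (295,183). The small gauge is at (272,103), and part of the large one shows at the top edge. The bridge hole is at (175,160).

```bash
python3 -m jog '[[[0,0,-0.285,-0.1,-0.484,0.117,0.06],[0,0,-0.285,-0.1,-0.484,0.117,0.06],[0,0,-0.285,-0.1,-0.484,0.117,0.06],[0,0,-0.285,-0.1,-0.484,0.117,0.06],[0,0,-0.285,-0.1,-0.484,0.117,0.06],[0,0,-0.285,-0.1,-0.484,0.117,0.06],[0,0,-0.285,-0.1,-0.484,0.117,0.06],[0,0,-0.285,-0.1,-0.484,0.117,0.06],[0,0,-0.285,-0.1,-0.484,0.117,0.06],[0,0,-0.285,-0.1,-0.484,0.117,0.06],[0,0,-0.285,-0.1,-0.484,0.117,0.06],[0,0,-0.285,-0.1,-0.484,0.117,0.06]]]'
python3 look.py w2 pin_tip lock_pin pin_block
python3 - <<'E'
from h import *
print(row([.44,-.275,.18],Rdown(np.pi/2)))
im=cv2.imread("pics/w2.png"); cv2.imwrite("pics/w2c.png",cv2.resize(im[60:260,140:400],None,fx=3,fy=3,interpolation=2))
E
```

```text
clock: 4.95
tcp_pos: [0.462, -0.2733, 0.3002]
tool_rot: [-0.001, 1.0, 0.0, 0.0]
wrist_force: [0.2, -0.5, 1.1]
gripper_width: 0.653
finger_force: 0.0
pin_tip 0.69 [ 0.4662 -0.2743  0.0158] [259.3 158.1]
lock_pin 0.51 [ 0.4683 -0.2742  0.0131] [259.3 159.2]
pin_block 0.72 [ 0.4717 -0.2866 -0.0005] [251.2 159.8]
pin_block 0.2 [ 0.6882 -0.2855  0.0052] [252.3 285.2]
5.15 [ 0.4615 -0.2744  0.3   ] [ 0.317   0.1996  0.1969  1.7651 -0.0422  1.1805  2.0975]
[-0.0, 0.0005, 0.0005, 0.0215, -0.0005, 0.12]
```

View pics/w2c.png

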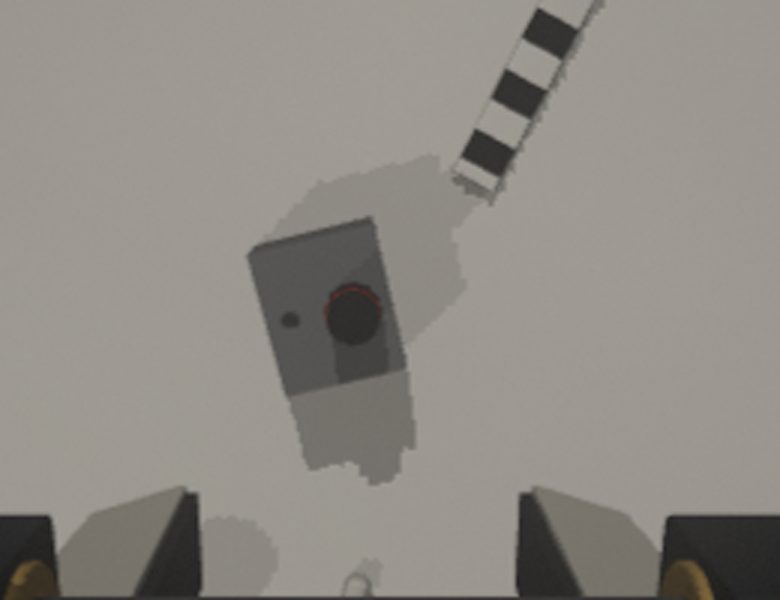

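The crop shows the black knob with its red ring at about (258,165) in the wrist picture, upright in the larger hole of the grey block. The small hole beside it is empty. Next I descend and take a second view.

```bash
python3 -m jog '[[[0,0,0,0,0,0.15,0.06],[0,0,0,0,0,0.15,0.06],[0,0,0,0,0,0.15,0.06],[0,0,0,0,0,0.15,0.06]]]'
python3 look.py w3 pin_tip lock_pin pin_block
python3 - <<'E'
from h import *
import pickle
K,E=cam("wrist");im=cv2.imread("pics/w3.png")
g=im.max(2); s=r.silhouettes("lock_pin","wrist")
for d in s[:2]:
    m=d["pixels"].astype(np.uint8);ys,xs=np.nonzero(m);print(d["conf"],m.sum(),xs.mean(),ys.mean(),xs.min(),xs.max(),ys.min(),ys.max())
    (c,rad)=cv2.minEnclosingCircle(np.c_[xs,ys].astype(np.float32));print(c,rad)
    print("top centre if z=.07",onplane(K,E,c,.07))
w2=[o for o in pickle.load(open("db","rb"))["pin_tip"] if o[0]=="w2"][0]
print("w2 knob top",onplane(w2[1],w2[2],(257.7,165.3),.07))
print(tri([(w2[1],w2[2],(257.7,165.3)),(K,E,c)]))
cv2.imwrite("pics/w3c.png",cv2.resize(im[60:260,140:400],None,fx=3,fy=3,interpolation=2))
E
```

```text
clock: 5.65
tcp_pos: [0.4596, -0.274, 0.1477]
tool_rot: [0.0, 1.0, 0.001, -0.002]
wrist_force: [-1.1, -0.3, -0.3]
gripper_width: 0.655
finger_force: 0.0
pin_tip 0.81 [ 0.4661 -0.2772  0.0168] [256.9 188.4]
lock_pin 0.8 [ 0.4659 -0.2751  0.0129] [259.  187.2]
pin_block 0.74 [ 0.4696 -0.2852 -0.0031] [249.4 186.6]
5.85 [ 0.4625 -0.2759  0.1516] [ 0.3376  0.362   0.1826  1.9207 -0.085   0.8628  2.1339]
0.59 756 257.5621693121693 201.6283068783069 244 271 185 218
(257.0, 201.5) 16.77060890197754
top centre if z=.07 [ 0.4673 -0.2789  0.07  ]
0.25 1003 502.160518444666 203.8703888334995 494 511 174 245
(503.0, 209.5) 36.39034652709961
top centre if z=.07 [ 0.4743 -0.0723  0.07  ]
w2 knob top [ 0.466  -0.2764  0.07  ]
(array([ 0.404 , -0.2727,  0.3053]), [np.float64(0.014328681134835047), np.float64(0.014328681134835118)])
```

View pics/w3c.png

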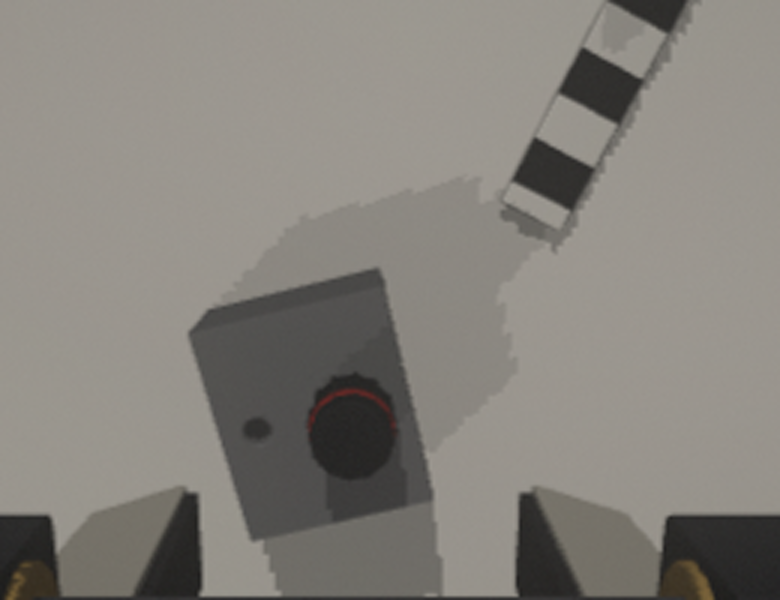

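Run:
```python
from h import *
import pickle
db=pickle.load(open("db","rb"))["pin_tip"]
o={x[0]:x for x in db}
A=(o["w2"][1],o["w2"][2],(257.7,165.3));B=(o["w3"][1],o["w3"][2],(257.3,204.5))
print(tri([A,B]),onplane(*A,.07),onplane(*B,.07)); print(o["w3"][2][:3,3])
p=onplane(*B,.07)
print(row([.466,-.277,.046],Rdown(np.pi/2)))
```

```text
(array([ 0.4675, -0.2765,  0.0628]), [np.float64(9.719790185375191e-05), np.float64(9.719790185385033e-05)]) [ 0.466  -0.2764  0.07  ] [ 0.4651 -0.2765  0.07  ]
[ 0.3857 -0.2755  0.3068]
[-0.0015, 0.0031, -0.0007, -0.0032, -0.001, 0.1056]
```

```bash
python3 -m jog '[[[0,0,0,-0.003,-0.001,0.06,0.06],[0,0,0,-0.003,-0.001,0.09,0.06],[0,0,0,-0.003,-0.001,0.105,0.06],[0,0,0,-0.003,-0.001,0.105,0.06],[0,0,0,-0.003,-0.001,0.105,0.06],[0,0,0,-0.003,-0.001,0.105,0.0],[0,0,0,-0.003,-0.001,0.105,0.0],[0,0,0,-0.003,-0.001,0.105,0.0],[0,0,0,-0.003,-0.001,0.105,0.0],[0,0,0,-0.003,-0.001,0.105,0.0]]]'; python3 -c "
from h import *
print(pose(),r.get_obs()['wrist_force'])"
```

```text
clock: 7.15
tcp_pos: [0.4642, -0.2761, 0.0448]
tool_rot: [0.0, 1.0, 0.0, 0.0]
wrist_force: [-0.7, 0.3, 1.4]
gripper_width: 0.255
finger_force: 30.0
[[-1.      0.0007  0.      0.4642]
 [ 0.0007  1.      0.0001 -0.2761]
 [-0.      0.0001 -1.      0.0448]
 [ 0.      0.      0.      1.    ]] [-0.6774  0.341   1.3831]
```

```bash
python3 -m jog '[[[0,0,0,0,0,-0.05,0],[0,0,0,0,0,-0.12,0],[0,0,0,-0.066,0.316,-0.235,0],[0,0,0,-0.066,0.316,-0.235,0],[0,0,0,-0.066,0.316,-0.235,0],[0,0,0,-0.066,0.316,-0.235,0],[0,0,0,-0.066,0.316,-0.235,0],[0,0,0,-0.066,0.316,-0.235,0],[0,0,0,-0.066,0.316,-0.235,0],[0,0,0,-0.066,0.316,-0.235,0],[0,0,0,-0.066,0.316,-0.235,0]]]'
python3 look.py w4 bridge_hole collar_hole pin_tip core_spot cradle; python3 look.py w4b bridge_hole pin_tip
python3 - <<'E'
import cv2
im=cv2.imread("pics/w4b.png"); cv2.imwrite("pics/w4c.png",cv2.resize(im[70:270,120:380],None,fx=3,fy=3,interpolation=2))
E
```

```text
clock: 8.52
tcp_pos: [0.5298, 0.038, 0.279]
tool_rot: [0.002, 1.0, -0.0, -0.001]
wrist_force: [0.5, -0.4, -1.2]
gripper_width: 0.249
finger_force: 30.0
bridge_hole 0.59 [0.4846 0.0345 0.1339] [256.8 133.9]
collar_hole 0.62 [0.4845 0.0427 0.1218] [264.8 132.7]
pin_tip 0.67 [0.535  0.0374 0.2491] [260.  226.6]
core_spot 0.69 [ 0.6394  0.4053 -0.0007] [496.2 225.5]
cradle 0.8 [ 0.5793  0.058  -0.0038] [273.4 188.4]
cradle 0.61 [ 0.6383  0.4063 -0.0001] [497.2 225. ]
cradle 0.34 [0.4844 0.0383 0.1345] [260.6 133.8]
8.825 [0.5303 0.0393 0.2796] [-0.1447  0.207   0.0233  1.7983 -0.0053  1.1366  1.4496]
bridge_hole 0.57 [0.4849 0.0337 0.1348] [254.6 133.6]
pin_tip 0.86 [0.5313 0.0407 0.2489] [262.9 220.3]
8.975 [0.5304 0.0397 0.2797] [-0.1451  0.207   0.0231  1.7981 -0.0053  1.1366  1.4495]
```

View pics/w4c.png

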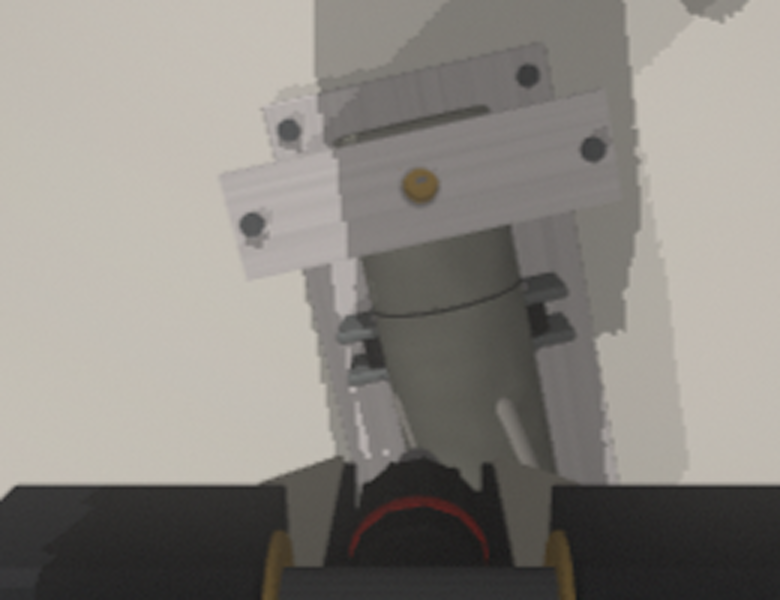

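The crop shows the bridge crossbar with its 12 mm hole at (260,131.7), brass visible beneath. The pin is held between the fingers, and the end of its tip shows just above the knob at about (259,221).

Run:
```python
from h import *
import pickle
db=pickle.load(open("db","rb"))
o=[x for x in db["bridge_hole"] if x[0]=="w4b"][0];A=(o[1],o[2],(260.0,131.7))
h=onplane(*A,.135);print("hole wrist",h)
T=pose();print(T[:3,3])
for ox in(-.002,0,.001,.002):
    print(ox,proj(*A[:2],T[:3,3]+[ox,0,-.031]),proj(*A[:2],T[:3,3]+[ox-.005,0,-.028]))
w1=[x for x in db["bridge_hole"] if x[0]=="w1"][0]
print(tri([A,(w1[1],w1[2],w1[3])]))
# top, side hole from colour
for n in("top","side"):
    K,E=cam(n);print(n,onplane(K,E,proj(K,E,h),.135),proj(K,E,h))
for t in("top","side"):
    im=cv2.imread(f"pics/{t}.png");K,E=cam(t);u,v=proj(K,E,h).round().astype(int)
    c=im[v-8:v+9,u-8:u+9].astype(int); s=c[:,:,2]-c[:,:,0]; ys,xs=np.nonzero(s>25); 
    if len(xs): uv=(u-8+xs.mean(),v-8+ys.mean());print(t,len(xs),uv,onplane(K,E,uv,.135))
```

```text
hole wrist [0.483 0.039 0.135]
[0.5304 0.0397 0.2797]
-0.002 [261.4038 216.1054] [261.4424 210.586 ]
0 [261.4009 218.9037] [261.4392 213.4598]
0.001 [261.3994 220.2972] [261.4377 214.8907]
0.002 [261.3979 221.6868] [261.4361 216.3177]
(array([0.482 , 0.039 , 0.1435]), [np.float64(0.0002479051945941161), np.float64(0.00024790519459429503)])
top [0.483 0.039 0.135] [259.1513 187.2748]
side [0.483 0.039 0.135] [251.393  185.3959]
top 9 (np.float64(259.6666666666667), np.float64(188.11111111111111)) [0.4807 0.0377 0.135 ]
side 18 (np.float64(246.94444444444446), np.float64(191.55555555555554)) [0.459  0.0125 0.135 ]
```

```bash
python3 -m jog '[[[0,0,0,0.049,-0.001,0.04,0],[0,0,0,0.049,-0.001,0.08,0],[0,0,0,0.049,-0.001,0.093,0],[0,0,0,0.049,-0.001,0.093,0],[0,0,0,0.049,-0.001,0.093,0],[0,0,0,0.049,-0.001,0.093,0]]]'
python3 look.py w5 bridge_hole pin_tip
python3 - <<'E'
from h import *
K,E=cam("wrist");T=pose();t=T[:3,3]
for n,p in(("hole",[.483,.039,.135]),("tip",t+[.0015,0,-.031])):
    print(n,proj(K,E,p))
im=cv2.imread("pics/w5.png"); cv2.imwrite("pics/w5c.png",cv2.resize(im[150:290,180:340],None,fx=4.2,fy=4.2,interpolation=2))
E
```

```text
clock: 9.72
tcp_pos: [0.4827, 0.039, 0.188]
tool_rot: [0.0, 1.0, 0.0, 0.001]
wrist_force: [-0.3, -1.0, -0.2]
gripper_width: 0.254
finger_force: 30.0
bridge_hole 0.87 [0.4836 0.0384 0.1371] [259.9 209.7]
bridge_hole 0.6 [0.3744 0.1637 0.0001] [377.   69.5]
pin_tip 0.63 [0.4865 0.0331 0.1592] [252.  225.1]
9.875 [0.4819 0.0389 0.1874] [-0.1491  0.2203  0.0147  2.0113 -0.0041  0.9087  1.4378]
hole [260.7806 209.2975]
tip [260.8257 220.6779]
```

View pics/w5c.png

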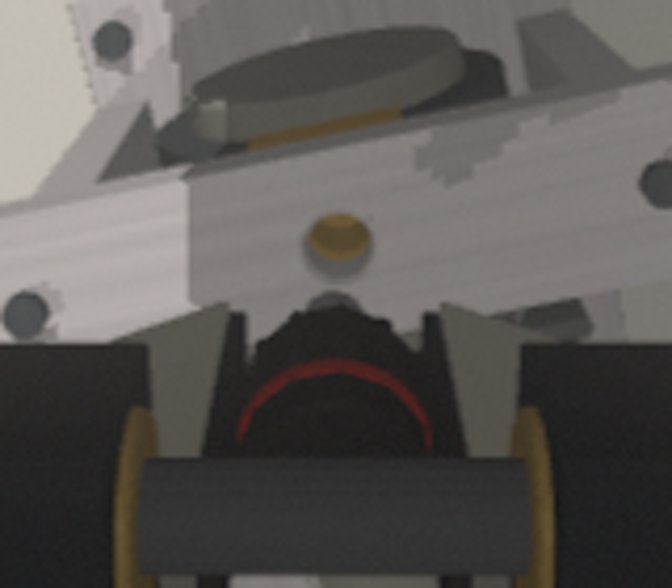

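The crop shows the hole at (260.5,208.3) and the tip's upper edge at (259.3,219.3). That puts the pin about 2 mm too far in +x and 1 mm too far in −y. I correct that and feel downward.

```bash
python3 -m jog '[[[0,0,0,0.002,0.001,0.006,0],[0,0,0,0.002,0.001,0.012,0],[0,0,0,0.002,0.001,0.018,0],[0,0,0,0.002,0.001,0.022,0],[0,0,0,0.002,0.001,0.0255,0],[0,0,0,0.002,0.001,0.0255,0]]]'
```

```text
clock: 10.62
tcp_pos: [0.4792, 0.0398, 0.1609]
tool_rot: [0.0, 1.0, -0.0, -0.0]
wrist_force: [0.9, 0.0, -1.2]
gripper_width: 0.257
finger_force: 30.0
```

```bash
python3 -m jog '[[[0,0,0,0,0,0.005,0],[0,0,0,0,0,0.009,0],[0,0,0,0,0,0.013,0],[0,0,0,0,0,0.016,0],[0,0,0,0,0,0.019,0],[0,0,0,0,0,0.019,0]]]'
```

```text
clock: 11.38
tcp_pos: [0.4793, 0.0398, 0.142]
tool_rot: [0.0, 1.0, -0.0, -0.0]
wrist_force: [-0.1, -0.1, -0.6]
gripper_width: 0.254
finger_force: 30.0
```

```bash
python3 -m jog '[[[0,0,0,0,0,0.001,0],[0,0,0,0,0,0.002,0],[0,0,0,0,0,0.003,0],[0,0,0,0,0,0.003,0]]]'
```

```text
clock: 11.88
tcp_pos: [0.4795, 0.0399, 0.1398]
tool_rot: [0.0, 1.0, 0.0, 0.0]
wrist_force: [-1.6, -1.4, 4.4]
gripper_width: 0.253
finger_force: 30.0
```

```bash
python3 -m jog '[[[0,0,0,0,0,0.001,0.05],[0,0,0,0,0,0.001,0.05],[0,0,0,0,0,0.001,0.05],[0,0,0,0,0,-0.06,0.06],[0,0,0,-0.05,0.0,-0.12,0.06],[0,0,0,-0.05,0.0,-0.15,0.06],[0,0,0,-0.05,0.0,-0.15,0.06],[0,0,0,-0.05,0.0,-0.15,0.06]]]'
python3 look.py w6 pin_tip lock_pin core_spot cradle
python3 - <<'E'
from h import *
K,E=cam("wrist")
for p in([.482,.039,.165],[.482,.039,.135]):print(proj(K,E,p))
im=r.get_image("side");save("side2",im)
for n in("lock_pin","pin_tip"):
    for d in r.pinpoint(n,"side")[:2]:print(n,d)
a=cv2.imread("pics/w6.png")[50:250,150:410];b=im[150:230,210:300,::-1]
cv2.imwrite("pics/w6c.png",np.hstack([cv2.resize(a,(468,360),interpolation=2),cv2.resize(b,(330,360),interpolation=2)]))
E
```

```text
clock: 12.88
tcp_pos: [0.5286, 0.0397, 0.2884]
tool_rot: [0.0, 1.0, -0.0, -0.001]
wrist_force: [-0.4, 0.2, -0.7]
gripper_width: 0.656
finger_force: 0.0
lock_pin 0.77 [0.4824 0.0434 0.1083] [263.6 129.9]
core_spot 0.86 [0.6247 0.068  0.0675] [280.8 233.6]
core_spot 0.47 [0.4818 0.0364 0.1373] [257.  131.7]
cradle 0.81 [ 0.5798  0.0617 -0.0024] [274.2 188. ]
cradle 0.68 [0.6219 0.0711 0.0657] [283.1 231.2]
cradle 0.2 [ 0.3757  0.1684 -0.0002] [355.5  42.6]
13.125 [0.5285 0.0397 0.288 ] [-0.1464  0.198   0.0239  1.7897 -0.0051  1.1562  1.4492]
[259.65  134.963]
[259.622  132.0232]
lock_pin {'at': [0.6718, 0.2689, -0.0011], 'conf': 0.73}
lock_pin {'at': [0.4803, 0.0416, 0.1074], 'conf': 0.39}
pin_tip {'at': [0.4802, 0.0401, 0.1086], 'conf': 0.41}
```

View pics/w6c.png

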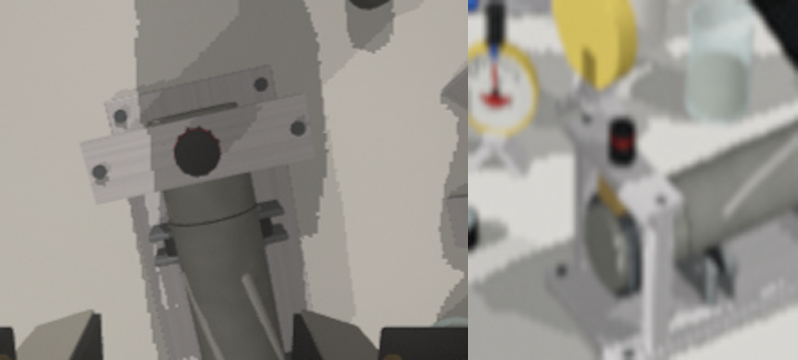

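The crops show the knob seated flush on the crossbar, with no gap and upright. The pin is home and released. Next is the gauge. I will take it with the camera on its dial side, so the tool is turned about −2.9 rad.

```bash
python3 -m jog '[[[0,0,0.18,0,0.02,-0.045,0.07],[0,0,0.36,-0.007,0.06,-0.045,0.07],[0,0,0.54,-0.007,0.1,-0.045,0.07],[0,0,0.72,-0.007,0.14,-0.045,0.07],[0,0,0.9,-0.007,0.18,-0.045,0.07],[0,0,1.08,-0.007,0.22,-0.045,0.07],[0,0,1.26,-0.007,0.24,-0.045,0.07],[0,0,1.44,-0.007,0.24,-0.045,0.07],[0,0,1.62,-0.007,0.24,-0.045,0.07],[0,0,1.8,-0.007,0.24,-0.045,0.07],[0,0,1.98,-0.007,0.24,-0.045,0.07],[0,0,2.16,-0.007,0.24,-0.045,0.07],[0,0,2.34,-0.007,0.24,-0.045,0.07],[0,0,2.52,-0.007,0.24,-0.045,0.07],[0,0,2.7,-0.007,0.24,-0.045,0.07],[0,0,2.89,-0.007,0.24,-0.045,0.07],[0,0,2.89,-0.007,0.24,-0.045,0.07],[0,0,2.89,-0.007,0.24,-0.045,0.07],[0,0,2.89,-0.007,0.24,-0.045,0.07]]]'
python3 look.py w7 gauge_grip gauge mark_tip pointer_tip gauge_seat
```

```text
clock: 15.65
tcp_pos: [0.5365, 0.2798, 0.3341]
tool_rot: [0.992, 0.126, -0.0, -0.0]
wrist_force: [0.1, 0.2, 0.2]
gripper_width: 0.76
finger_force: 0.0
gauge_grip 0.88 [0.4361 0.2579 0.131 ] [255. 244.]
gauge_grip 0.57 [0.5398 0.283  0.1685] [255.8 170.3]
gauge 0.78 [ 0.4371  0.2553 -0.0021] [257.6 209.6]
gauge 0.75 [ 0.5484  0.2827 -0.0045] [258.3 142.9]
mark_tip 0.51 [0.5582 0.2691 0.1239] [270.9 151.1]
mark_tip 0.33 [ 0.6364  0.4064 -0.0001] [193.8  66.2]
pointer_tip 0.45 [0.5518 0.2891 0.129 ] [253.7 152.7]
gauge_seat 0.64 [ 0.439   0.2559 -0.0069] [257.5 207.5]
15.95 [0.5366 0.2797 0.3342] [-0.7402  0.3108  0.2776  1.5542 -0.0874  1.2888 -1.7706]
```

View pics/w7.png

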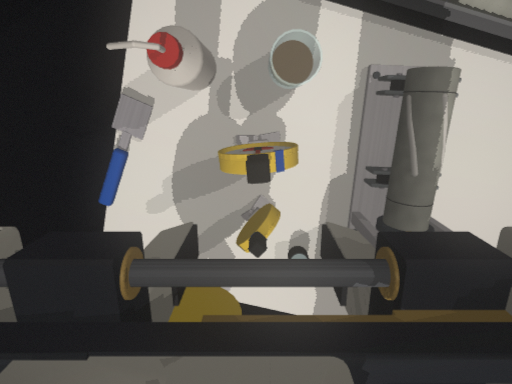

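The wrist view from the dial side shows the medium gauge's grip at (258,169), its blue tab at (280,160) and the case from (219,157) to (299,150). The small gauge is at (258,228). I now fit the gauge's position, yaw and mark angle.

```bash
cat > fit.py <<'E'
from h import *
from scipy.optimize import minimize
import pickle
def hull(pts):
    m=np.zeros((384*4,512*4),np.uint8);cv2.fillConvexPoly(m,cv2.convexHull((np.array(pts)*4).astype(np.int32)),1);return m>0
def P(K,E,pts):
    q=(np.linalg.inv(E)@np.c_[pts,np.ones(len(pts))].T)[:3];q=K@q;return (q[:2]/q[2]).T
a=np.linspace(0,2*np.pi,72)
cyl=np.array([[x,52e-3*np.sin(t),.096+52e-3*np.cos(t)] for x in(-.012,.012) for t in a])
def W(p,pts):
    c,s=np.cos(p[2]),np.sin(p[2]);return pts@np.array([[c,-s,0],[s,c,0],[0,0,1]]).T+[p[0],p[1],0]
db=pickle.load(open("db","rb"))
views=[]
for n,k,uv in(("w1","gauge_grip",(308,170)),("w7","gauge_grip",(258,160))):
    o=[x for x in db[k] if x[0]==n][0];im=cv2.imread(f"pics/{n}.png");hsv=cv2.cvtColor(im,cv2.COLOR_BGR2HSV)
    y=cv2.inRange(hsv,(18,110,70),(34,255,255));b=cv2.inRange(hsv,(105,120,40),(130,255,255))
    box=np.zeros_like(y);box[uv[1]-27:uv[1]+27,uv[0]-48:uv[0]+48]=1
    yy=cv2.morphologyEx(y*box,cv2.MORPH_CLOSE,np.ones((3,3)))
    nl,l,st,ce=cv2.connectedComponentsWithStats(yy); 
    keep=np.isin(l,[i for i in range(1,nl) if st[i,4]>30]); ys,xs=np.nonzero(keep)
    bs=np.nonzero(b*box); dark=(hsv[:,:,2]<55)*box
    cc=cv2.connectedComponentsWithStats(dark.astype(np.uint8)); j=1+np.argmax(cc[2][1:,4])
    print(n,keep.sum(),"x",xs.min(),xs.max(),"y",ys.min(),ys.max(),"blue",len(bs[0]),bs[1].mean(),bs[0].mean(),"grip",cc[2][j],cc[3][j])
    views.append((o[1],o[2],hull(np.c_[xs,ys]+.5),(bs[1].mean(),bs[0].mean()),cc[3][j]))
gp=np.array([[x,y,z] for x in(-.012,.012) for y in(-.012,.012) for z in(.15,.194)])
def cost(p,vs):
    c=0
    for K,E,m,bl,g in vs:
        h=hull(P(K,E,W(p,cyl)));c+=1-(h&m).sum()/(h|m).sum()
    return c
for vs in(views,views[:1],views[1:]):
    s=minimize(cost,[.543,.284,.25],args=(vs,),method="Nelder-Mead",options=dict(initial_simplex=[[.543,.284,.25],[.549,.284,.25],[.543,.29,.25],[.543,.284,.35]]))
    p=s.x;print(p,s.fun)
    for K,E,m,bl,g in vs:
        print(" grip pred",P(K,E,W(p,np.array([[0,0,.171],[0,0,.194]]))).round(1).tolist(),"obs",g)
        # mark: rim centre ray -> gauge frame at plane giving radius 52
        best=min(np.linspace(.1,.8,141),key=lambda t:np.linalg.norm(P(K,E,W(p,np.array([[x,-.052*np.sin(t),.096+.052*np.cos(t)] for x in(-.012,.012)]))).mean(0)-bl))
        print(" mark",best,P(K,E,W(p,np.array([[x,-.052*np.sin(best),.096+.052*np.cos(best)] for x in(-.012,.012)]))).mean(0),bl)
p0=minimize(cost,p,args=(views,),method="Nelder-Mead").x if 0 else p
E
python3 fit.py
```

```text
w1 1347 x 275 337 y 143 192 blue 74 294.9864864864865 182.67567567567568 grip [301 165  26  27 386] [313.0596 177.9948]
w7 1236 x 218 297 y 142 174 blue 137 279.2846715328467 160.01459854014598 grip [248 157   5   5  11] [249.3636 159.    ]
[0.5438 0.2823 0.3375] 0.15105741321559407
 grip pred [[313.1, 177.7], [316.1, 181.9]] obs [313.0596 177.9948]
 mark 0.515 [295.0609 182.6604] (np.float64(294.9864864864865), np.float64(182.67567567567568))
 grip pred [[257.3, 167.4], [257.2, 172.0]] obs [249.3636 159.    ]
 mark 0.52 [279.364 160.341] (np.float64(279.2846715328467), np.float64(160.01459854014598))
[0.5455 0.2824 0.3548] 0.06228112339490488
 grip pred [[313.5, 178.8], [316.5, 183.0]] obs [313.0596 177.9948]
 mark 0.515 [295.5661 183.9019] (np.float64(294.9864864864865), np.float64(182.67567567567568))
[0.5433 0.281  0.3483] 0.0628036368571041
 grip pred [[258.3, 168.1], [258.3, 172.8]] obs [249.3636 159.    ]
 mark 0.5 [279.4994 160.9103] (np.float64(279.2846715328467), np.float64(160.01459854014598))
```

Run:
```python
from h import *
M=Rdown(.345-np.pi/2)
print(row([.5438,.282,.21],M),row([.5438,.282,.154],M))
```

```text
[-0.0, -0.0, -0.0939, 0.0076, -0.0004, 0.1242] [-0.0, -0.0, -0.0939, 0.0075, -0.0004, 0.1802]
```

```bash
python3 -m jog '[[[0,0,-0.094,0.0075,0,0.05,0.07],[0,0,-0.094,0.0075,0,0.1,0.07],[0,0,-0.094,0.0075,0,0.13,0.07],[0,0,-0.094,0.0075,0,0.155,0.07],[0,0,-0.094,0.0075,0,0.18,0.07],[0,0,-0.094,0.0075,0,0.18,0.07],[0,0,-0.094,0.0075,0,0.18,0.03],[0,0,-0.094,0.0075,0,0.18,0.0],[0,0,-0.094,0.0075,0,0.18,0.0],[0,0,-0.094,0.0075,0,0.18,0.0],[0,0,-0.094,0.0075,0,0.18,0.0],[0,0,-0.094,0.0075,0,0.18,0.0]]]'
python3 look.py w8 mark_tip pointer_tip gauge_grip
python3 - <<'E'
from h import *
K,E=cam("wrist");T=pose();print("yaw",np.arctan2(T[1,1],T[0,1]))
def g(p): # gauge frame (tool x=gx? ) point relative to grip
    return T[:3,3]+T[:3,:3]@np.array([p[0],-p[1]*1.0 if 0 else p[1],-.0188+.171-p[2]])
for p in([.012,0,.096],[.012,0,.129],[0,-.02,.14]):print(p,proj(K,E,g(p)))
print(T[:3,:3])
E
```

```text
clock: 17.45
tcp_pos: [0.5439, 0.2817, 0.1543]
tool_rot: [0.985, 0.172, 0.0, 0.0]
wrist_force: [-0.9, 0.8, 0.7]
gripper_width: 0.258
finger_force: 30.0
mark_tip 0.88 [0.5593 0.2692 0.1272] [283.4 205.9]
pointer_tip 0.97 [0.5519 0.2861 0.1316] [254.9 210. ]
gauge_grip 0.7 [0.5425 0.282  0.1691] [255.3 252.5]
gauge_grip 0.35 [0.6385 0.4063 0.0014] [166.7  40.1]
17.65 [0.5439 0.2817 0.1543] [-0.701   0.4842  0.2369  1.7326 -0.1356  0.9407 -1.6362]
yaw -1.225916810514974
[0.012, 0, 0.096] [257.4327 190.9432]
[0.012, 0, 0.129] [257.1994 205.3947]
[0, -0.02, 0.14] [224.3402 229.8637]
[[ 0.9411  0.3381  0.0001]
 [ 0.3381 -0.9411  0.    ]
 [ 0.0001  0.     -1.    ]]
```

View pics/w8.png

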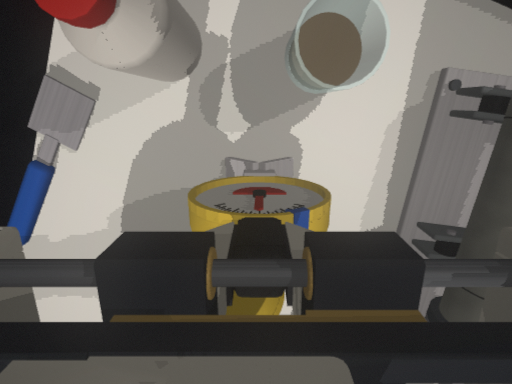

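The view shows the gauge gripped, with its dial visible. The red pointer is up at (259,203) and the blue mark is at (301,215). Next I work out the core yaw and the seating pose.

Run:
```python
from h import *
import pickle
db=pickle.load(open("db","rb"))
o=[x for x in db["bridge_hole"] if x[0]=="w4b"][0]
a=onplane(o[1],o[2],(204,144.7),.135);b=onplane(o[1],o[2],(317.7,119.7),.135);d=b-a
print("bolts",a,b,(a+b)/2,np.linalg.norm(d),"core yaw",np.arctan2(-d[0],d[1]))
h=np.array([.4815,.039])
for s in([.6222,.0705],[.623,.0695],[.6247,.068]): print(np.arctan2(s[1]-h[1],s[0]-h[0]))
yw=.217;c=np.r_[h+.1425*np.array([np.cos(yw),np.sin(yw)]),0];print("spot",c)
M=Rdown(yw-np.pi/2)
print(row([c[0],c[1],.304],M))
```

```text
bolts [ 0.4958 -0.0169  0.135 ] [0.4715 0.0954 0.135 ] [0.4837 0.0392 0.135 ] 0.11488490761568285 core yaw 0.21254696870390263
0.22024872339068893
0.2122996052552788
0.19981166253104493
spot [0.6207 0.0697 0.    ]
[0.0, -0.0001, 0.1279, 0.0006, 0.2255, -0.1497]
```

```bash
python3 -m jog '[[[0,0,0,0,0,-0.02,0],[0,0,0,0,0,-0.06,0],[0,0,0.02,0,0,-0.1,0],[0,0,0.05,0,0.015,-0.13,0],[0,0,0.09,0,0.04,-0.15,0],[0,0,0.13,0,0.075,-0.15,0],[0,0,0.132,0.001,0.11,-0.15,0],[0,0,0.132,0.001,0.145,-0.15,0],[0,0,0.132,0.001,0.18,-0.15,0],[0,0,0.132,0.001,0.205,-0.15,0],[0,0,0.132,0.001,0.22,-0.15,0],[0,0,0.132,0.001,0.2255,-0.15,0],[0,0,0.132,0.001,0.2255,-0.15,0],[0,0,0.132,0.001,0.2255,-0.15,0]]]'
python3 look.py w9 core_spot gauge_seat mark_tip pointer_tip
python3 - <<'E'
from h import *
im=r.get_image("side");save("side3",im)
for t in("gauge_seat","gauge_grip","core_spot"):
    for d in r.pinpoint(t,"side")[:3]:print("side",t,d)
a=cv2.imread("pics/w9.png")[100:260,150:370];b=im[90:250,220:380,::-1]
cv2.imwrite("pics/w9c.png",np.hstack([cv2.resize(a,(440,320),interpolation=2),cv2.resize(b,(320,320),interpolation=2)]))
E
```

```text
clock: 19.4
tcp_pos: [0.6206, 0.0714, 0.304]
tool_rot: [0.994, 0.107, -0.0, -0.0]
wrist_force: [0.9, 0.0, -5.2]
gripper_width: 0.258
finger_force: 30.0
core_spot 0.64 [0.6211 0.0711 0.0654] [258.5 161.3]
gauge_seat 0.62 [ 0.4389  0.2555 -0.0103] [129.4 233.8]
mark_tip 0.64 [0.6331 0.059  0.27  ] [279.4 203.9]
pointer_tip 0.94 [0.627  0.0754 0.2784] [253.3 211.6]
19.65 [0.6209 0.0704 0.3043] [-0.4359  0.3752  0.3751  1.5482 -0.1424  1.2451 -1.396 ]
side gauge_seat {'at': [0.4337, 0.2555, -0.0103], 'conf': 0.67}
side gauge_seat {'at': [0.6212, 0.0702, 0.1333], 'conf': 0.64}
side gauge_seat {'at': [0.2999, 0.3188, -0.0159], 'conf': 0.56}
side gauge_grip {'at': [0.4402, 0.2587, 0.1282], 'conf': 0.93}
side gauge_grip {'at': [0.6226, 0.0729, 0.3205], 'conf': 0.91}
side gauge_grip {'at': [0.2969, 0.3169, 0.2257], 'conf': 0.61}
side core_spot {'at': [0.6228, 0.07, 0.0644], 'conf': 0.69}
```

View pics/w9c.png

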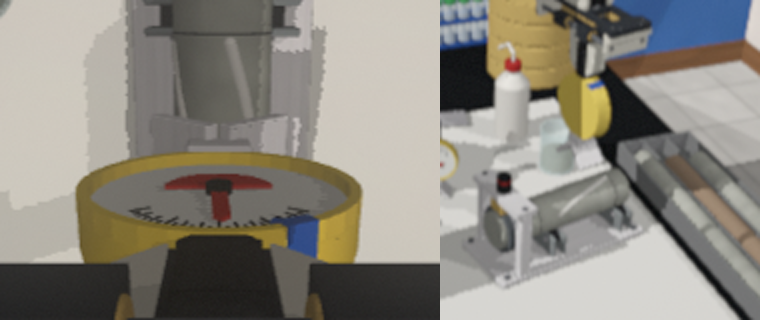

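The crops show the gauge over the bare core, square to it and centred. The pin is still home. I lower until contact.

```bash
python3 -m jog '[[[0,0,0,0,0,0.03,0],[0,0,0,0,0,0.05,0],[0,0,0,0,0,0.058,0],[0,0,0,0,0,0.062,0],[0,0,0,0,0,0.065,0],[0,0,0,0,0,0.067,0],[0,0,0,0,0,0.067,0]]]'
```

```text
clock: 20.72
tcp_pos: [0.6212, 0.0697, 0.2376]
tool_rot: [0.994, 0.106, 0.0, -0.0]
wrist_force: [-1.0, 0.2, -4.1]
gripper_width: 0.26
finger_force: 30.0
```

```bash
python3 -m jog '[[[0,0,0,0,0,0.001,0],[0,0,0,0,0,0.002,0],[0,0,0,0,0,0.003,0],[0,0,0,0,0,0.003,0]]]'
```

```text
clock: 21.22
tcp_pos: [0.6224, 0.0699, 0.2369]
tool_rot: [0.994, 0.106, 0.002, -0.0]
wrist_force: [-1.1, 0.3, 7.7]
gripper_width: 0.26
finger_force: 30.0
```

```bash
python3 -m jog '[[[-0.05,0,0,0,-0.0085,-0.0015,0],[-0.1,0,0,0,-0.017,-0.0009,0],[-0.15,0,0,0,-0.0254,0.0002,0],[-0.2,0,0,0,-0.0338,0.0017,0],[-0.25,0,0,0,-0.0421,0.0036,0],[-0.3,0,0,0,-0.0502,0.0059,0],[-0.35,0,0,0,-0.0583,0.0086,0],[-0.4,0,0,0,-0.0662,0.0117,0],[-0.45,0,0,0,-0.0739,0.0152,0],[-0.5,0,0,0,-0.0815,0.0191,0],[-0.5,0,0,0,-0.0815,0.0191,0],[-0.5,0,0,0,-0.0815,0.0191,0]]]'
python3 - <<'E'
from h import *
T=pose();print(T);x=T[:3,0];print("roll",np.arctan2(T[2,1],-T[2,2]),"pitch",np.arcsin(x[2]),"yaw",np.arctan2(x[1],x[0]))
print(r.get_obs()["wrist_force"],r.get_obs()["moment"], "axis pt",T[:3,3]+T[:3,2]*.1705)
E
```

```text
clock: 22.72
tcp_pos: [0.6044, 0.1495, 0.2156]
tool_rot: [0.964, 0.103, 0.027, 0.245]
wrist_force: [1.0, 0.1, -0.8]
gripper_width: 0.262
finger_force: 30.0
[[ 0.9775  0.1844  0.102   0.6044]
 [ 0.2107 -0.859  -0.4666  0.1495]
 [ 0.0016  0.4777 -0.8785  0.2156]
 [ 0.      0.      0.      1.    ]]
roll 0.49799539740312576 pitch 0.0015745909333949725 yaw 0.2123285152157974
[ 0.9637  0.0773 -0.754 ] [0.55   0.1321 0.0263] axis pt [0.6218 0.0699 0.0658]
```

```bash
python3 -m jog '[[[0,0,0,0,0,0,0],[0,0,0,0,0,0,0],[0,0,0,0,0,0,0],[0,0,0,0,0,0,0],[0,0,0,0,0,0,0],[0,0,0,0,0,0,0],[0,0,0,0,0,0,0],[0,0,0,0,0,0,0]]]'
python3 look.py w10 mark_tip pointer_tip
cat > dial.py <<'E'
from h import *
import sys
K=np.array(r.calibration("wrist")["intrinsics"]);H=np.array(r.calibration("wrist")["hand_eye"])
def pl(uv,xd):
    o=H[:3,3];d=H[:3,:3]@np.linalg.solve(K,[uv[0],uv[1],1]);s=(xd-o[0])/d[0];return (o+s*d)[1:]
for n in sys.argv[1:]:
    im=cv2.imread(f"pics/{n}.png")[140:240,180:340];hsv=cv2.cvtColor(im,cv2.COLOR_BGR2HSV)
    red=(cv2.inRange(hsv,(0,110,50),(8,255,255))|cv2.inRange(hsv,(172,110,50),(180,255,255)))
    blue=cv2.inRange(hsv,(105,110,40),(130,255,255))
    for nm,m in(("red",red),("blue",blue)):
        k=cv2.connectedComponentsWithStats(m);j=1+np.argmax(k[2][1:,4]);ys,xs=np.nonzero(k[1]==j)
        print(n,nm,k[2][j]+[180,140,0,0,0])
        q=np.array([pl((x+180+.0,y+140+.0),.012) for x,y in zip(xs,ys)])
        if nm=="red": Q=q
        else: B=q
    for nm,q in(("red",Q),("blue",B)):
        for v in sorted(set((q[:,1]/.003).round()),reverse=True):
            s=q[(q[:,1]/.003).round()==v];print(nm,"z %.3f  y %.4f  [%.4f %.4f] n%d"%(v*.003,s[:,0].mean(),s[:,0].min(),s[:,0].max(),len(s)))
E
python3 dial.py w8 w9 w10; for n in w8 w9 w10; do :; done
```

```text
clock: 23.72
tcp_pos: [0.604, 0.1497, 0.2153]
tool_rot: [0.963, 0.103, 0.027, 0.246]
wrist_force: [0.8, 1.6, 1.8]
gripper_width: 0.259
finger_force: 30.0
mark_tip 0.6 [0.618  0.1258 0.1986] [280.1 208.9]
pointer_tip 0.69 [0.615  0.1273 0.1978] [276.6 212.9]
pointer_tip 0.37 [0.4836 0.036  0.1346] [292.3 316.9]
23.875 [0.604  0.1496 0.2153] [-0.8888  0.5595  0.47    1.6238  0.2631  1.1528 -1.9486]
w8 red [233 187  53   8 258]
w8 blue [292 210  17  19 236]
red z 0.069  y 0.0018  [-0.0056 0.0092] n20
red z 0.066  y 0.0018  [-0.0093 0.0129] n30
red z 0.063  y 0.0014  [-0.0138 0.0166] n38
red z 0.060  y 0.0014  [-0.0151 0.0179] n34
red z 0.057  y 0.0009  [-0.0171 0.0192] n37
red z 0.054  y 0.0014  [-0.0176 0.0204] n40
red z 0.051  y 0.0053  [-0.0174 0.0202] n59
blue z 0.015  y 0.0266  [0.0213 0.0312] n28
blue z 0.012  y 0.0265  [0.0223 0.0306] n15
blue z 0.009  y 0.0261  [0.0219 0.0304] n30
blue z 0.006  y 0.0257  [0.0215 0.0298] n30
blue z 0.003  y 0.0251  [0.0212 0.0293] n29
blue z 0.000  y 0.0246  [0.0208 0.0283] n28
blue z -0.003  y 0.0242  [0.0205 0.0278] n28
blue z -0.006  y 0.0240 
[... 1217 characters left out ...]
-0.0050  [-0.0176 0.0116] n28
red z 0.051  y -0.0106  [-0.0187 0.0072] n44
red z 0.048  y -0.0110  [-0.0184 -0.0036] n22
red z 0.045  y -0.0130  [-0.0182 -0.0077] n16
red z 0.042  y -0.0142  [-0.0173 -0.0111] n10
red z 0.039  y -0.0161  [-0.0171 -0.0151] n4
blue z 0.015  y 0.0261  [0.0196 0.0312] n30
blue z 0.012  y 0.0265  [0.0223 0.0306] n15
blue z 0.009  y 0.0261  [0.0219 0.0304] n30
blue z 0.006  y 0.0257  [0.0215 0.0298] n30
blue z 0.003  y 0.0250  [0.0212 0.0288] n28
blue z 0.000  y 0.0246  [0.0208 0.0283] n28
blue z -0.003  y 0.0242  [0.0205 0.0278] n28
blue z -0.006  y 0.0240  [0.0203 0.0274] n26
blue z -0.009  y 0.0248  [0.0222 0.0270] n17
blue z -0.012  y 0.0259  [0.0250 0.0265] n5
```

```bash
cat > dial2.py <<'E'
from dial import pl,K,H
from h import *
import sys
for n in sys.argv[1:]:
    im=cv2.imread(f"pics/{n}.png")[140:240,180:340];hsv=cv2.cvtColor(im,cv2.COLOR_BGR2HSV)
    red=(cv2.inRange(hsv,(0,90,50),(10,255,255))|cv2.inRange(hsv,(170,90,50),(180,255,255)))
    ye=cv2.inRange(hsv,(18,110,70),(34,255,255));c=np.nonzero(ye.sum(0)>255*4)[0]+180
    print(n,"yellow",c.min(),c.max(),[pl((u,193),.012) for u in(c.min()-.5,c.max()+.5)])
    k=cv2.connectedComponentsWithStats(red)
    for j in range(1,k[0]):
        if k[2][j,4]<12: continue
        ys,xs=np.nonzero(k[1]==j);q=np.array([pl((x+180,y+140),.011) for x,y in zip(xs,ys)])
        m=q.mean(0);w,v=np.linalg.eigh(np.cov((q-m).T));a=v[:,1]*(-np.sign(v[1,1]))
        print("  comp",k[2][j]+[180,140,0,0,0],"mean",m,"dir angle",np.arctan2(a[0],-a[1]),"min z",q[:,1].min(), "from pivot",np.arctan2(m[0]-.0014,.0563-m[1]))
E
sed -i 's/^for n in sys.argv\[1:\]:/for n in (sys.argv[1:] if __name__=="__main__" else []):/' dial.py
python3 look.py w11; python3 dial2.py w8 w9 w10 w11
```

```text
23.925 [0.604  0.1496 0.2153] [-0.8888  0.5594  0.4701  1.6237  0.263   1.1528 -1.9486]
w8 yellow 188 329 [array([-0.0504,  0.0521]), array([0.0524, 0.0521])]
  comp [233 187  53   8 288] mean [0.0012 0.0615] dir angle 1.5628648706758845 min z 0.052909813512358406 from pivot -3.1111384702334797
  comp [254 196  10  15 120] mean [0.0011 0.0331] dir angle -0.01405244471070393 min z 0.018478568056449873 from pivot -0.014740951758393225
w9 yellow 188 329 [array([-0.0504,  0.0521]), array([0.0524, 0.0521])]
  comp [232 187  54   8 283] mean [0.0005 0.062 ] dir angle -1.5101556734233625 min z 0.052916544709616375 from pivot -2.9910237485176823
  comp [255 195  10  16 126] mean [0.0019 0.0336] dir angle 0.030220571184123662 min z 0.018477687618509986 from pivot 0.02372252518398725
w10 yellow 189 329 [array([-0.0496,  0.0521]), array([0.0524, 0.0521])]
  comp [231 187  49  12 273] mean [-0.0045  0.0591] dir angle -0.996781186415681 min z 0.043229805826266426 from pivot -2.01307783928774
  comp [258 195  27  14 156] mean [0.0098 0.0351] dir angle 0.4679046447487269 min z 0.0221967943446216 from pivot 0.37779696161476894
w11 yellow 189 329 [array([-0.0496,  0.0521]), array([0.0524, 0.0521])]
  comp [231 187  49  12 272] mean [-0.0044  0.0593] dir angle -0.9992908626369387 min z 0.043230301764621004 from pivot -2.0439184892332145
  comp [258 196  27  14 159] mean [0.0099 0.0349] dir angle 0.47106939706186174 min z 0.020315388211905205 from pivot 0.3767388322286447
```

Run:
```python
from dial import pl
from h import *
S=104/102.4;py=.0011
for n in("w8","w9","w10","w11"):
    im=cv2.imread(f"pics/{n}.png").astype(float)
    bl=im[:,:,0]-np.maximum(im[:,:,1],im[:,:,2])
    print(n)
    for v in range(200,224,2):
        s=np.clip(bl[v:v+2,270:325]-12,0,None).sum(0)
        if s.sum()<30: continue
        u=270+(s*np.arange(55)).sum()/s.sum(); q=pl((u,v+.5),.012); y=(q[0]-py)*S
        print("  v",v+.5,"u %.1f"%u,"y %.4f z %.4f"%(y,q[1]),"sum %d"%s.sum(),"ang-dial %.3f"%np.arctan2(y,.0583-q[1]),"asin(y/52) %.3f"%np.arcsin(y/.052))
for a,b in((280.1,208.9),(276.6,212.9)):
    q=pl((a,b),.012);print(q,np.arctan2((q[0]-py)*S,.0583-q[1]))
```

```text
w8
  v 208.5 u 299.6 y 0.0257 z 0.0184 sum 297 ang-dial 0.572 asin(y/52) 0.517
  v 210.5 u 300.5 y 0.0258 z 0.0148 sum 850 ang-dial 0.535 asin(y/52) 0.519
  v 212.5 u 301.8 y 0.0261 z 0.0113 sum 1074 ang-dial 0.507 asin(y/52) 0.527
  v 214.5 u 301.6 y 0.0256 z 0.0079 sum 1107 ang-dial 0.469 asin(y/52) 0.514
  v 216.5 u 301.6 y 0.0251 z 0.0046 sum 1137 ang-dial 0.437 asin(y/52) 0.503
  v 218.5 u 301.3 y 0.0245 z 0.0015 sum 1138 ang-dial 0.407 asin(y/52) 0.490
  v 220.5 u 301.2 y 0.0240 z -0.0015 sum 1158 ang-dial 0.382 asin(y/52) 0.480
  v 222.5 u 301.0 y 0.0235 z -0.0045 sum 1154 ang-dial 0.359 asin(y/52) 0.469
w9
  v 208.5 u 298.5 y 0.0250 z 0.0184 sum 382 ang-dial 0.560 asin(y/52) 0.502
  v 210.5 u 300.4 y 0.0257 z 0.0148 sum 894 ang-dial 0.534 asin(y/52) 0.517
  v 212.5 u 301.6 y 0.0260 z 0.0113 sum 1143 ang-dial 0.505 asin(y/52) 0.523
  v 214.5 u 301.4 y 0.0254 z 0.0079 sum 1184 ang-dial 0.467 asin(y/52) 0.511
  v 216.5 u 301.2 y 0.0249 z 0.0046 sum 1201 ang-dial 0.434 asin(y/52) 0.499
  v 218.5 u 301.1 y 0.0244 z 0.0015 sum 1201 ang-dial 0.405 asin(y/52) 0.487
  v 220.5 u 301.0 
[... 748 characters left out ...]
52) 0.467
w11
  v 208.5 u 300.4 y 0.0262 z 0.0184 sum 274 ang-dial 0.581 asin(y/52) 0.528
  v 210.5 u 300.2 y 0.0256 z 0.0148 sum 938 ang-dial 0.532 asin(y/52) 0.515
  v 212.5 u 301.3 y 0.0258 z 0.0113 sum 1340 ang-dial 0.502 asin(y/52) 0.520
  v 214.5 u 301.0 y 0.0252 z 0.0079 sum 1441 ang-dial 0.463 asin(y/52) 0.505
  v 216.5 u 301.0 y 0.0247 z 0.0046 sum 1411 ang-dial 0.432 asin(y/52) 0.496
  v 218.5 u 301.0 y 0.0243 z 0.0015 sum 1386 ang-dial 0.404 asin(y/52) 0.486
  v 220.5 u 300.8 y 0.0238 z -0.0015 sum 1428 ang-dial 0.378 asin(y/52) 0.475
  v 222.5 u 300.9 y 0.0234 z -0.0045 sum 1354 ang-dial 0.357 asin(y/52) 0.468
[0.0143 0.0177] 0.3198925544616327
[0.0118 0.0106] 0.22398167777836858
```

```bash
python3 -m jog '[[[-0.015,0,0,0,-0.0026,0.0004,0],[-0.015,0,0,0,-0.0026,0.0004,0],[-0.015,0,0,0,-0.0026,0.0004,0],[-0.015,0,0,0,-0.0026,0.0004,0],[-0.015,0,0,0,-0.0026,0.0004,0],[-0.015,0,0,0,-0.0026,0.0004,0],[-0.015,0,0,0,-0.0026,0.0004,0],[-0.015,0,0,0,-0.0026,0.0004,0],[-0.015,0,0,0,-0.0026,0.0004,0],[-0.015,0,0,0,-0.0026,0.0004,0],[-0.015,0,0,0,-0.0026,0.0004,0],[-0.015,0,0,0,-0.0026,0.0004,0]]]'
python3 look.py w12 pointer_tip mark_tip; python3 dial2.py w12
python3 - <<'E'
from h import *
T=pose();x=T[:3,0];print("roll",np.arctan2(T[2,1],-T[2,2]),"pitch",np.arcsin(x[2]),"yaw",np.arctan2(x[1],x[0]))
im=r.get_image("side");save("side4",im);o=r.get_obs();print(o["wrist_force"],o["moment"])
for t in("gauge_seat","gauge_grip","lock_pin","gauge"):
    for d in r.pinpoint(t,"side")[:4]:
        if np.hypot(*(np.array(d["at"])[:2]-[.55,.07]))<.12: print(t,d)
g=T[:3,3]-T[:3,2]*.0188;print("grip",g,"seat",g+T[:3,2]*.1855)
E
```

```text
clock: 25.42
tcp_pos: [0.6034, 0.1519, 0.2138]
tool_rot: [0.961, 0.103, 0.027, 0.254]
wrist_force: [0.5, 2.7, 4.4]
gripper_width: 0.261
finger_force: 30.0
pointer_tip 0.69 [0.6159 0.1248 0.1986] [284.3 211.9]
mark_tip 0.54 [0.616  0.1279 0.1948] [277.3 209.8]
25.575 [0.6034 0.152  0.2138] [-0.9002  0.5686  0.4727  1.6213  0.2722  1.1578 -1.9622]
w12 yellow 189 330 [array([-0.0496,  0.0522]), array([0.0532, 0.0521])]
  comp [231 187  48  12 277] mean [-0.0046  0.0594] dir angle -0.9793825555057348 min z 0.04324905929497225 from pivot -2.043193516547097
  comp [259 195  26  14 157] mean [0.0102 0.0351] dir angle 0.47300481393723093 min z 0.022214778086697917 from pivot 0.39297431261928534
roll 0.5156753508175442 pitch 0.00019637313689515663 yaw 0.2136034372027268
[1.1    3.7096 4.482 ] [ 0.2929 -0.2725  0.2877]
gauge_seat {'at': [0.6205, 0.0692, 0.0658], 'conf': 0.59}
gauge_grip {'at': [0.6032, 0.1595, 0.2292], 'conf': 0.65}
lock_pin {'at': [0.4832, 0.0399, 0.1057], 'conf': 0.66}
gauge {'at': [0.6173, 0.0782, 0.0764], 'conf': 0.89}
grip [0.6014 0.161  0.2302] seat [0.6208 0.0716 0.0688]
```

```bash
python3 -c "
from rig import r
print(r.finish_job())"
```

```text
the job is handed in; nothing more can be done
None
```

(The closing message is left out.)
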